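Size a spacer plate on the sloping slot gauge

ROBOT

A 6-joint arm with a two-finger parallel gripper is mounted at the origin on a cart in front of the work surface, level with it; the furniture and walls round the work are solid. World frame = base frame: x ahead of the robot, y to its left, z up, the work surface at z = 0. Lengths are in m, angles in rad, forces in N, time in s.
With the tool pointing down it reaches from about 0.275 to 0.825 m from the base axis. Payload 5.2 kg.
Tool frame: the origin (TCP) lies between the finger pads; the fingertips stand 8 mm ahead of it and the grasp point (between the pads) lies 11 mm behind it; y points along the fingers, x is the direction in which the jaws open and shut, and the axes are right-handed (so a half turn about y gives the same grasp; the last joint's range is limited). The gripper opens to 93 mm and grips with 3 to 60 N. Pads are 15 mm wide; open, the fingers measure 128 mm over their backs; the gripper's body (75 mm by 188 mm) begins 65 mm behind the grasp point.
Start: joints at [-0.203, 0.259, 1.535, -0, 1.348, -0.203], TCP at [0.55, 0, 0.204] pointing down, gripper open.
Joint ranges: [-3.14, 3.14], [-0.91, 2.08], [0.19, 2.58], [-1.22, 4.36], [0.22, 2.71], [-3.12, 3.12]. Speed limits (rad/s): [2.57, 2.57, 3.14, 3.14, 3.14, 3.14].

INTERFACE

Orientations are given as a 3x3 rotation matrix whose columns are the frame's x, y, z axes.
In Python, from plant import arm gives the robot as it stands. The module is installed in compiled form; this text tells all that it offers.
- The arm moves only by the tool step_arm, never from a script. Its argument "series" is a list of rows, each a list of 3 entries, a list of its own where there are three numbers: the shift along the tool's x, y, z in cm, then the turn, a rotation vector about the tool's x, y, z in degrees, then the gripper command: -1 is shut, 1 is fully open, values between are in proportion. A call has 1 to 5 rows; each row shifts and turns the commanded pose from where the row before left it, along the tool's axes as they then stand; what a row does not reach is not made up. A row lasts 1/12 s, in which the tool goes at most 41.7 mm and 7.16 degrees, less where a joint would pass 70% of its speed; a pose out of reach is approached as far as the arm can. A call is refused whole if a number of a shift passes 4.17 or a number of a turn 7.16, either way. A call with a gripper value outside its range is refused whole. The fingers move at their own pace and stop on an object; "grip_force" is the grip in N (left out, the last holds). Time passes only in rows, so rows that do not move let the fingers close. It gives the time, the measured TCP pose, the force and the opening at its end, in the units of the state.
- arm.read_state(): the state, without advancing time (a new reading comes with each control period).
- arm.grab_frame(name): name is "scene" or "side" or "wrist"; returns (picture, depth): 384x512x3 uint8, red, green, blue; 384x512 float32, m along the optical axis (not along the pixel's ray), 0 where there is no reading.
- arm.camera_params(name): a dict with "vertical_fov" (degrees; the focal length in pixels is half the picture's height over the tangent of half this angle, whatever the lens; pixels are square), "cx", "cy" (the principal point, pixels), "world_to_cam" (4x4, takes a point from world to camera coordinates). Camera axes: x right, y down, z forward; pixel columns grow to the right and rows downward; lengths in m; the calibration is good to about 2 mm. The wrist camera is an equidistant fisheye: a pixel r from the principal point sees the ray r / f radians off the axis. A picture is of the moment at which its call begins: read the wrist's pose just before it. camera_params takes no time and is no camera call; for the wrist camera it gives the pose at the moment of the call.
- arm.finish_job(): hands the job in, once; it reports no verdict.
Trained networks look in the newest picture that a camera, given by its name, has taken for a name from the list of things; names that differ only in an ending like _2 or _b are one class to them, and where a whole thing is asked for, a point or a joint stands for the part that bears it (a point fixed in the world has none). Each returns a list of dicts, best first, with "p" (0 to 1); they miss things now and then, are a little off and sometimes report something else, mostly with a low value. They report only what shows in the picture. A call takes as long as a camera call. They do not tell look-alikes from the thing itself.
- arm.boxes_of(label, camera): "box" ([left, top, right, bottom] in pixels, round what is visible of it).
- arm.silhouettes(label, camera): "pixels" (384x512 bool, what is visible of it) and "box" ([left, top, right, bottom] in pixels, round what is visible of it).
The state is a dict: "time": time; "joint_positions": joint angles; "qd": joint speeds; "tau": joint torques, N m; "tcp_pos": TCP position; "tcp_rot": TCP orientation; "force": force on the tool from outside, world axes, zero at the start; "ft_torque": the same for the moment, N m; "finger_gap": finger opening in m.
Only numpy, scipy, OpenCV 4.12 (cv2) and the standard library are available. Lean on these libraries where they do the work, as an engineer would, in place of code of your own. Each camera call takes 0.05 s, during which the arm holds its last target. There are 200 camera calls.

TASK

The sealer's spacer plates have lost their marks. Take the one hanging in the yellow-tagged pocket of the rack and find its size on the sloping slot gauge: without forcing it, try slot after slot for the narrowest that takes its tongue, and leave it standing there square to the face with its shoulders resting on the face (in a wider slot the collar drops in too, which is wrong). Leave the other two plates hanging and the other things where they are.

Things in the scene. Friction and masses are not known exactly. Their poses are not given: they have to be found in the camera images.
- plate_a: loose steel spacer, about 150 g, 44 mm wide (its x). From below: tongue 24 mm tall, 5, 9.5 or 14 mm thick (its y; one plate of each, not said which); collar 16 mm tall and 4.5 mm thicker than the tongue, so with a 2.25 mm shoulder each side; blue head 40 x 36 x 40 mm tall, alike on all. Origin: centre of the tongue's lower edge, z up. Hangs upright in the rack by its head, up to 6 mm off centre
- plate_b: loose steel spacer, about 150 g, 44 mm wide (its x). From below: tongue 24 mm tall, 5, 9.5 or 14 mm thick (its y; one plate of each, not said which); collar 16 mm tall and 4.5 mm thicker than the tongue, so with a 2.25 mm shoulder each side; blue head 40 x 36 x 40 mm tall, alike on all. Origin: centre of the tongue's lower edge, z up. Hangs upright in the rack by its head, up to 6 mm off centre
- plate_c: loose steel spacer, about 150 g, 44 mm wide (its x). From below: tongue 24 mm tall, 5, 9.5 or 14 mm thick (its y; one plate of each, not said which); collar 16 mm tall and 4.5 mm thicker than the tongue, so with a 2.25 mm shoulder each side; blue head 40 x 36 x 40 mm tall, alike on all. Origin: centre of the tongue's lower edge, z up. Hangs upright in the rack by its head, up to 6 mm off centre
- rack: fixed aluminium rack 84 (x) x 260 (y) x 58 mm tall; origin on the table under its middle. Its 8 mm top has three through pockets (50 mm along x, 19.5 mm along y) at y = -90, 0, +90 mm, a plate in each, its x and y along the rack's. The one at y = -90 mm is marked by a yellow tag on the rack's front (-x) edge
- marked_pocket (a point): centre of the yellow-tagged pocket, on the rack's top face, 58 mm above the table; axes as the rack's
- gauge_comb: the slot gauge's white block, 72 (x) x 160 (y) x 42 mm (z), fixed on a dark stand, its face tilted 30 degrees from level towards the robot. Origin: centre of its underside; x up the slope away from the robot, y along the row of slots, z square out of the face. Face at z = 42 mm; five slots in it, 30 mm apart at y = -60 to +60 mm, 2, 6.5, 11, 15.5, 20 mm wide, with one to five black pips
- slot1 (a point): centre of the floor of slot 1 (y = -60 mm on gauge_comb), 2 mm wide along y, 47 mm long along x, ends closed, sunk 36 mm square into the face, mouth bevelled by 1 mm; a plate stands in a slot with its x along the slot's x, either way round, foot 12 mm off the floor and head 16 mm off the face when its shoulders rest on the face. Axes as gauge_comb's
- slot2 (a point): centre of the floor of slot 2 (y = -30 mm on gauge_comb), 6.5 mm wide along y, 47 mm long along x, ends closed, sunk 36 mm square into the face, mouth bevelled by 1 mm; a plate stands in a slot with its x along the slot's x, either way round, foot 12 mm off the floor and head 16 mm off the face when its shoulders rest on the face. Axes as gauge_comb's
- slot3 (a point): centre of the floor of slot 3 (y = 0 mm on gauge_comb), 11 mm wide along y, 47 mm long along x, ends closed, sunk 36 mm square into the face, mouth bevelled by 1 mm; a plate stands in a slot with its x along the slot's x, either way round, foot 12 mm off the floor and head 16 mm off the face when its shoulders rest on the face. Axes as gauge_comb's
- slot4 (a point): centre of the floor of slot 4 (y = 30 mm on gauge_comb), 15.5 mm wide along y, 47 mm long along x, ends closed, sunk 36 mm square into the face, mouth bevelled by 1 mm; a plate stands in a slot with its x along the slot's x, either way round, foot 12 mm off the floor and head 16 mm off the face when its shoulders rest on the face. Axes as gauge_comb's
- slot5 (a point): centre of the floor of slot 5 (y = 60 mm on gauge_comb), 20 mm wide along y, 47 mm long along x, ends closed, sunk 36 mm square into the face, mouth bevelled by 1 mm; a plate stands in a slot with its x along the slot's x, either way round, foot 12 mm off the floor and head 16 mm off the face when its shoulders rest on the face. Axes as gauge_comb's
- pen: bystander, loose: marker pen lying, 17 x 140 x 19 mm; origin under its middle
- tub: bystander, loose: small white open tub, 70 mm across, 45 mm tall; origin under its middle
- scoop: bystander, loose: steel scoop lying, 60 x 206 x 32 mm; origin under its middle
- thermometer: bystander, loose: folding probe thermometer lying, 32 x 232 x 20 mm; origin under its middle
There are look-alikes about, which are no part of the job. What is shaped like the plate_a but purple or red is not meant.

How it is judged:
On the way:
1. a plate is lifted clear of the rack (height (world z) of any of plate_a, plate_b, plate_c above 0.075 m), for 0.1 s.
At the end, for the whole second after the job is handed in: The marked pocket's plate rests square in the slot that takes its tongue only, shoulders on the face: its foot 17.5 to 29.5 mm below the face, within 10 mm of the slots' middle line, 0.15 rad square across the slot, 0.25 rad to its depth; the other plates hang within 20 mm of their start (((z of plate_a in the frame of gauge_comb between 0.0125 and 0.0245 m and x of plate_a in the frame of gauge_comb between -0.01 and 0.01 m and y of plate_a in the frame of gauge_comb between -0.075 and 0.075 m and angle between the y axis of plate_a and the y axis of gauge_comb, either way round below 0.15 rad and angle between the z axis of plate_a and the z axis of gauge_comb, either way round below 0.25 rad and linear speed of plate_a below 0.02 m/s and distance of each of plate_b, plate_c from where it was at the start of the episode below 0.02 m and horizontal distance between each of plate_b, plate_c and marked_pocket above 0.05 m) or (z of plate_b in the frame of gauge_comb between 0.0125 and 0.0245 m and x of plate_b in the frame of gauge_comb between -0.01 and 0.01 m and y of plate_b in the frame of gauge_comb between -0.075 and 0.075 m and angle between the y axis of plate_b and the y axis of gauge_comb, either way round below 0.15 rad and angle between the z axis of plate_b and the z axis of gauge_comb, either way round below 0.25 rad and linear speed of plate_b below 0.02 m/s and distance of each of plate_a, plate_c from where it was at the start of the episode below 0.02 m and horizontal distance between each of plate_a, plate_c and marked_pocket above 0.05 m) or (z of plate_c in the frame of gauge_comb between 0.0125 and 0.0245 m and x of plate_c in the frame of gauge_comb between -0.01 and 0.01 m and y of plate_c in the frame of gauge_comb between -0.075 and 0.075 m and angle between the y axis of plate_c and the y axis of gauge_comb, either way round below 0.15 rad and angle between the z axis of plate_c and the z axis of gauge_comb, either way round below 0.25 rad and linear speed of plate_c below 0.02 m/s and distance of each of plate_a, plate_b from where it was at the start of the episode below 0.02 m and horizontal distance between each of plate_a, plate_b and marked_pocket above 0.05 m))); the robot touches nothing.
It fails at once if a plate is forced into the gauge (contact over 120 N) (contact force between any of plate_a, plate_b, plate_c and gauge_comb above 120 N).
It fails at once if a bystander is moved by over 30 mm (distance of any of pen, tub, scoop, thermometer from where it was at the start of the episode above 0.03 m).
It also fails if it takes over 58 s, if anything falls off the work surface, if the arm or the gripper's body presses on something with over 40 N, if the wrist force passes 120 N, or if a joint passes its speed limit or range.

## Working session

There is one attempt and no reset: what is moved stays moved. The work goes in short steps, Python scripts to look and compute and a tool call to move; the robot and the scene stay as the last step left them, time stands still between calls to the robot, and variables do not carry over. Pictures are saved under pics/ and viewed, about 8 in all and at most 12, crops included, and the job is handed in when it is done.

Besides the shell and the picture viewer there is one more tool, called after "Request:" as name([rows], argument=value, ...), one row to a line, values as JSON. step_arm: Moves the arm, as the interface text tells. Its arguments: {"type":"object","properties":{"series":{"type":"array"},"grip_force":{"type":"number"}},"required":["series"]}

```bash
mkdir -p pics; cat > h.py <<'E'
import numpy as np,cv2
from plant import arm
def cam(n):
    p=arm.camera_params(n); f=192/np.tan(np.radians(p["vertical_fov"]/2)); return p,f
def world(n,d,mask=None):
    p,f=cam(n); v,u=np.mgrid[0:384,0:512].astype(float)
    x=(u-p["cx"])/f; y=(v-p["cy"])/f
    if n=="wrist":
        r=np.hypot(x,y)+1e-9; k=np.tan(np.minimum(r,1.5))/r; x=x*k;y=y*k
    P=np.stack([x*d,y*d,d,np.ones_like(d)],-1)
    return (P@np.linalg.inv(np.array(p["world_to_cam"])).T)[...,:3]
E
python3 - <<'E'
from h import *
ims=[]
for n in ["scene","side"]:
    im,d=arm.grab_frame(n); cv2.imwrite(f"pics/{n}0.png",im[...,::-1]); np.save(n+"0.npy",d); W=world(n,d); ims.append(im)
    p,f=cam(n); print(n,f,np.linalg.inv(np.array(p["world_to_cam"])).round(3).tolist())
    for l in ["plate_a","rack","gauge_comb","pen","tub","scoop","thermometer"]:
        for s in arm.silhouettes(l,n)[:4]:
            m=s["pixels"]&(d>0)
            print(l,round(s["p"],2),np.round(s["box"]),np.median(W[m],0).round(3),W[m].max(0).round(3) if m.any() else '')
E
```

```text
scene 412.1045694829979 [[-0.706, -0.296, 0.643, -0.33], [-0.708, 0.296, -0.641, 0.689], [-0.001, -0.908, -0.419, 0.608], [0.0, 0.0, 0.0, 1.0]]
plate_a 0.93 [235. 225. 252. 256.] [0.358 0.054 0.057] [0.4   0.07  0.083]
plate_a 0.86 [206. 237. 224. 273.] [0.351 0.16  0.063] [0.422 0.176 0.083]
plate_a 0.75 [178. 215. 201. 248.] [0.462 0.146 0.085] [0.612 0.159 0.1  ]
plate_a 0.73 [204. 204. 223. 231.] [0.473 0.058 0.084] [0.505 0.07  0.101]
rack 0.74 [166. 205. 258. 267.] [0.465 0.118 0.056] [0.636 0.201 0.097]
pen 0.66 [223. 186. 251. 202.] [ 0.664 -0.207  0.013] [ 0.716 -0.021  0.1  ]
tub 0.96 [108. 215. 136. 245.] [0.659 0.235 0.031] [0.765 0.268 0.048]
scoop 0.53 [345. 170. 368. 190.] [ 0.42  -0.594  0.022] [ 0.476 -0.494  0.035]
thermometer 0.55 [151. 207. 192. 228.] [0.661 0.088 0.016] [0.724 0.149 0.023]
side 404.4552658330439 [[0.88, -0.174, 0.442, -0.035], [-0.475, -0.332, 0.815, -1.248], [0.005, -0.927, -0.375, 0.568], [0.0, 0.0, 0.0, 1.0]]
plate_a 0.78 [215. 171. 226. 184.] [ 0.494 -0.057  0.084] [0.633 0.232 0.101]
plate_a 0.72 [158. 167. 176. 189.] [0.36  0.141 0.055] [0.39  0.206 0.084]
plate_a 0.64 [169. 176. 185. 195.] [0.367 0.037 0.053] [0.392 0.145 0.084]
plate_a 0.62 [200. 161. 216. 187.] [0.481 0.032 0.085] [0.509 0.063 0.101]
rack 0.76 [181. 169. 236. 209.] [ 0.477 -0.065  0.048] [0.728 1.    0.079]
gauge_comb 0.75 [246. 193. 306. 234.] [ 0.54  -0.341  0.055] [ 0.665 -0.098  0.082]
pen 0.35 [201. 161. 216. 181.] [0.484 0.032 0.086] [0.928 1.059 0.101]
tub 0.66 [222. 156. 240. 172.] [0.667 0.212 0.033] [0.705 0.29  0.052]
tub 0.53 [254. 197. 303. 236.] [ 0.54  -0.341  0.054] [ 0.59  -0.236  0.082]
scoop 0.58 [261. 260. 329. 309.] [ 0.446 -0.627  0.018] [ 0.495 -0.49   0.035]
thermometer 0.5 [235. 169. 257. 186.] [0.667 0.079 0.017] [0.716 0.199 0.024]
```

View pics/scene0.png

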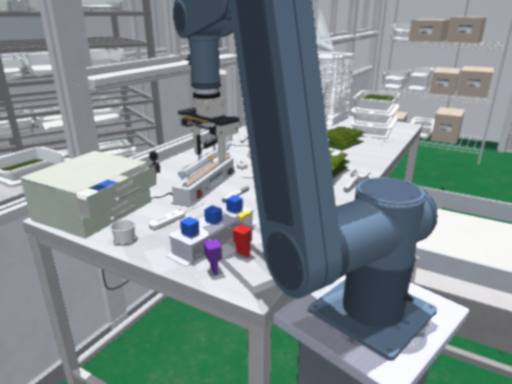

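View pics/side0.png

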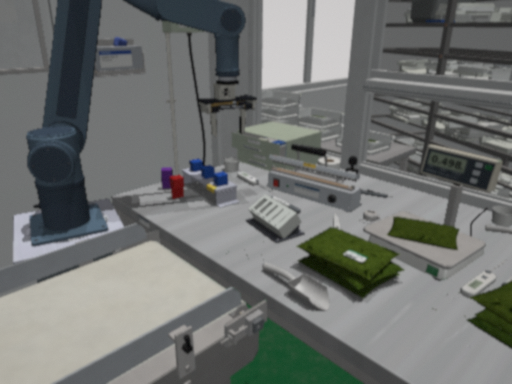

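Scene camera: blue heads at (190,227), (213,214), (234,204), with the yellow tag at about (245,215), next to the robot-right (−y) plate. The purple (212,253) and red (243,238) ones are look-alikes. Side camera: gauge at (275,215), rack at (212,188). Next I'll measure the blue heads, the tag and the gauge plane.

```bash
python3 - <<'E'
from h import *
def rect(pts):
    r=cv2.minAreaRect((pts[:,:2]*1000).astype(np.float32)); return np.round(r[0],1),np.round(r[1],1),round(r[2],1)
for n in ["scene","side"]:
    im=cv2.imread(f"pics/{n}0.png"); d=np.load(n+"0.npy"); W=world(n,d); hsv=cv2.cvtColor(im,cv2.COLOR_BGR2HSV)
    near=(d>0)&(W[...,0]>.3)&(W[...,0]<.65)&(abs(W[...,1])<.45)&(W[...,2]>.03)&(W[...,2]<.12)
    for nm,lo,hi in [("blue",(105,120,60),(125,255,255)),("yellow",(20,100,80),(35,255,255))]:
        m=(cv2.inRange(hsv,lo,hi)>0)&near
        k,L,st,_=cv2.connectedComponentsWithStats(m.astype(np.uint8))
        for i in range(1,k):
            if st[i,4]<8: continue
            P=W[L==i]; T=P[P[:,2]>np.percentile(P[:,2],90)-.006]
            print(n,nm,st[i,:4],"med",np.median(P,0).round(3),"top",T.mean(0).round(4),rect(T))
    m=near&(abs(W[...,2]-.058)<.004)&(W[...,1]>-.15)
    P=W[m];print("racktop",len(P),rect(P) if len(P) else '')
s=None
n="side";im,d=arm.grab_frame("side");W=world(n,d)
b=arm.boxes_of("gauge_comb","side")[0]["box"];l,t,r,bb=[int(x) for x in b]
P=W[t-4:bb+4,l-4:r+4].reshape(-1,3);P=P[(P[:,2]>.02)&(P[:,2]<.15)&(P[:,1]<-.2)]
print(len(P),P.min(0),P.max(0))
im,d=arm.grab_frame("wrist");np.save("wrist0.npy",d);cv2.imwrite("pics/wrist0.png",im[...,::-1])
p,f=cam("wrist");print(f,p["cx"],p["cy"],np.linalg.inv(np.array(p["world_to_cam"])).round(3).tolist(),arm.read_state()["time"])
E
```

```text
scene blue [226 196  16  16] med [ 0.487 -0.027  0.086] top [ 0.4916 -0.0344  0.0972] (array([491.8, -36.4]), array([36.5, 32. ]), 88.8)
scene blue [205 206  17  18] med [0.473 0.062 0.085] top [0.4797 0.0558 0.0977] (array([483. ,  53.5]), array([35.4, 29.3]), 4.6)
scene blue [181 217  17  20] med [0.462 0.15  0.087] top [0.4703 0.1433 0.0978] (array([472.5, 141. ]), array([36.9, 32.3]), 9.4)
scene yellow [239 211  12  10] med [ 0.456 -0.04   0.056] top [ 0.4577 -0.0402  0.0583] (array([461.7, -42.4]), array([18.4, 48.9]), 8.5)
racktop 993 (array([438.6,  48. ]), array([183.6, 270.8]), 6.3)
side blue [190 159  37  26] med [0.483 0.029 0.086] top [0.4845 0.0258 0.0982] (array([486.7,  39.3]), array([ 38.8, 208.9]), 6.6)
side yellow [207 184   9   9] med [ 0.458 -0.051  0.057] top [ 0.4605 -0.0514  0.0595] (array([462.2, -49.2]), array([16.3, 52.1]), 0.4)
racktop 412 (array([434.4,  30.9]), array([158.1, 275.8]), 20.4)
1184 [ 0.50221172 -0.40032075  0.02019988] [ 0.67402825 -0.23054401  0.08185022]
297.3186396354542 259.5244569773925 191.67974233100225 [[1.0, -0.0, 0.0, 0.551], [-0.0, -0.955, -0.298, 0.083], [0.0, 0.298, -0.955, 0.383], [0.0, 0.0, 0.0, 1.0]] 0.95
```

View pics/wrist0.png

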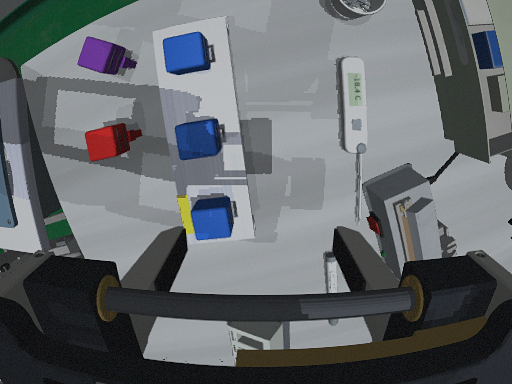

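The wrist view shows the blue head at (211,218), right beside the yellow tag (184,214). That is the marked plate. The other blue heads at (198,139) and (187,52) stay, and purple (102,55) and red (107,142) are look-alikes. Next step: an enlarged crop to confirm, and fits for the heads and the gauge.

```bash
python3 - <<'E'
from h import *
im=cv2.imread("pics/wrist0.png"); d=np.load("wrist0.npy"); W=world("wrist",d); hsv=cv2.cvtColor(im,cv2.COLOR_BGR2HSV)
cv2.imwrite("pics/crop1.png",cv2.resize(im[170:260,140:290],None,fx=4,fy=4,interpolation=cv2.INTER_CUBIC))
def rect(P):
    r=cv2.minAreaRect((P[:,:2]*1000).astype(np.float32)); return np.round(r[0],1),np.round(r[1],1),round(r[2],1)
m=(cv2.inRange(hsv,(105,120,40),(125,255,255))>0)&(W[...,2]>.092)&(W[...,2]<.103)
k,L,st,_=cv2.connectedComponentsWithStats(m.astype(np.uint8))
for i in range(1,k):
    if st[i,4]>150: P=W[L==i]; print(st[i],P.mean(0).round(4),rect(P))
m=(abs(W[...,2]-.058)<.005)&(W[...,0]>.4)&(W[...,0]<.56)&(W[...,1]<.22)&(W[...,1]>-.1)
k,L,st,_=cv2.connectedComponentsWithStats(m.astype(np.uint8));i=1+st[1:,4].argmax();print("rack",st[i],np.median(W[L==i],0),rect(W[L==i]))
m=(cv2.inRange(hsv,(20,100,80),(35,255,255))>0)&(W[...,2]>.04)&(W[...,2]<.07)&(W[...,0]<.5);print("tag",W[m].mean(0),rect(W[m]))
s=arm.read_state();print(s["tcp_rot"],s["tcp_pos"],s["finger_gap"])
# gauge plane from side
n="side";d=np.load("side0.npy");W=world(n,d);P=W.reshape(-1,3)
P=P[(P[:,0]>.47)&(P[:,0]<.64)&(P[:,1]<-.2)&(P[:,1]>-.46)&(P[:,2]>.015)&(P[:,2]<.12)]
best=0
rng=np.random.default_rng(0)
for _ in range(600):
    a,b,c=P[rng.choice(len(P),3,False)];nn=np.cross(b-a,c-a);l=np.linalg.norm(nn)
    if l<1e-6: continue
    nn/=l; nn*=np.sign(nn[2])
    if abs(nn[2]-.866)>.06: continue
    q=abs((P-a)@nn)<.003
    if q.sum()>best: best=q.sum();Q=P[q];N=nn
c=Q.mean(0);N=np.linalg.svd(Q-c)[2][2];N*=np.sign(N[2])
Yv=np.cross([0,0,1.],[-N[0],-N[1],0]);Yv/=np.linalg.norm(Yv);Xv=np.cross(Yv,N)
r=cv2.minAreaRect(np.float32(np.stack([(Q-c)@Xv,(Q-c)@Yv],1)*1000))
print(best,len(P),"N",N.round(3),"c",c.round(4),"Y",Yv.round(3),"rect",r, "center",(c+Xv*r[0][0]/1000+Yv*r[0][1]/1000).round(4))
E
```

```text
[ 163   32   43   40 1356] [0.4777 0.1349 0.0964] (array([476.9, 135.4]), array([39.6, 36. ]), 7.3)
[477  32  15  37 215] [0.8122 0.1667 0.0976] (array([812.3, 166.3]), array([ 3.6, 43.5]), 15.9)
[ 175  120   43   40 1365] [0.4885 0.0471 0.0964] (array([487.7,  46.9]), array([39.9, 35.8]), 7.5)
[ 191  206   40   34 1108] [ 0.4992 -0.0408  0.0964] (array([498.8, -42.2]), array([38.5, 35.7]), 6.8)
rack [  152    17   103   228 11003] [0.49320492 0.06463991 0.05665724] (array([486.6,  46.2]), array([ 86.2, 261.1]), 6.8)
tag [ 0.4612361  -0.04565028  0.05712405] (array([461.4, -47. ]), array([13.7, 50. ]), 5.8)
[[ 9.99999998e-01 -3.62967656e-05 -5.90815339e-05]
 [ 5.90811041e-05 -1.18401464e-05  9.99999998e-01]
 [-3.62974651e-05 -9.99999999e-01 -1.18380019e-05]] [5.49996494e-01 2.41030984e-05 2.04345482e-01] 0.09293601610468392
691 1225 N [-0.502 -0.036  0.864] c [ 0.54   -0.3281  0.0615] Y [-0.072  0.997  0.   ] rect ((0.28276824951171875, 11.138107299804688), (73.4556884765625, 164.04696655273438), 0.0951077938079834) center [ 0.5395 -0.317   0.0617]
```

View pics/crop1.png

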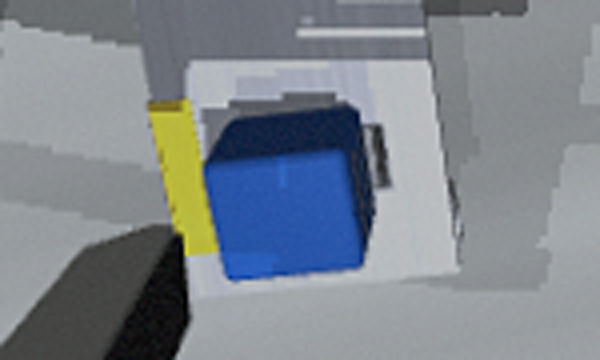

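The crop confirms it: blue head (crop about 285,215) touching the yellow tag, so this is the marked plate. Its head centre is ≈ (0.499, −0.042), yaw 7°, and that agrees with the pocket position worked out from the rack fit. I'll turn the jaws along the rack's y with the camera on the +x side, and move above it.

Request:
step_arm([
  [[-2.55,0,-2.1],[0,0,0],0.3],
  [[-2.55,0,-2.1],[0,0,0],0.3],
  [[0,0.5,0],[0,6.9,0],0.3],
  [[0,0.5,0],[0,6.9,0],0.3],
  [[0,0.5,0],[0,6.9,0],0.3],
], grip_force=20)

```text
time: 1.37
tcp_pos: [0.4988, -0.0425, 0.1895]
tcp_rot: [[0.933, 0.001, 0.36], [-0.36, -0.0, 0.933], [0.001, -1.0, 0.0]]
force: [-0.2, -0.3, -0.6]
finger_gap: 0.0644
```

Request:
step_arm([
  [[0,0.5,0],[0,6.9,0],0.3],
  [[0,0.5,0],[0,6.9,0],0.3],
  [[0,0.5,0],[0,6.9,0],0.3],
  [[0,0.5,0],[0,6.9,0],0.3],
  [[0,0.5,0],[0,6.9,0],0.3],
])

```text
time: 1.78
tcp_pos: [0.499, -0.042, 0.1642]
tcp_rot: [[0.566, 0.0, 0.825], [-0.825, -0.0, 0.566], [0.0, -1.0, 0.0]]
force: [1.1, -0.3, 0.7]
finger_gap: 0.0606
```

Request:
step_arm([
  [[0,0,0],[0,6.9,0],0.3],
  [[0,0,0],[0,6.9,0],0.3],
  [[0,0,0],[0,6.9,0],0.3],
  [[0,0,0],[0,7.1,0],0.3],
  [[0,0,0],[0,0,0],0.3],
])

```text
time: 2.2
tcp_pos: [0.499, -0.042, 0.1644]
tcp_rot: [[0.117, 0.0, 0.993], [-0.993, -0.0, 0.117], [0.0, -1.0, 0.0]]
force: [-0.5, 0.1, -0.3]
finger_gap: 0.0602
```

```bash
cat >> h.py <<'E'
def head(name,zlo=.092,zhi=.103,xm=None):
    im,d=arm.grab_frame("wrist"); cv2.imwrite(f"pics/{name}.png",im[...,::-1]); W=world("wrist",d)
    hsv=cv2.cvtColor(im,cv2.COLOR_RGB2HSV); m=(cv2.inRange(hsv,(105,120,40),(125,255,255))>0)&(W[...,2]>zlo)&(W[...,2]<zhi)
    k,L,st,_=cv2.connectedComponentsWithStats(m.astype(np.uint8))
    for i in range(1,k):
        if st[i,4]>150:
            P=W[L==i]; r=cv2.minAreaRect((P[:,:2]*1000).astype(np.float32)); print(st[i],P.mean(0).round(4),np.round(r[0],1),np.round(r[1],1),round(r[2],1))
    return im,d,W
def show():
    s=arm.read_state(); print("t",round(s["time"],2),"tcp",np.round(s["tcp_pos"],4),"gap",round(s["finger_gap"],4),"F",np.round(s["force"],1)); print(np.round(s["tcp_rot"],3)); return s
E
python3 - <<'E'
from h import *
s=show(); head("w1")
E
```

```text
t 2.2 tcp [ 0.499  -0.042   0.1644] gap 0.0602 F [-0.5  0.1 -0.3]
[[ 0.117  0.     0.993]
 [-0.993 -0.     0.117]
 [ 0.    -1.     0.   ]]
[ 240  177   41   43 1701] [ 0.5002 -0.0427  0.0964] [499.3 -42.8] [38.7 35.7] 7.2
[ 143  178   40   42 1484] [0.4883 0.0449 0.0964] [487.3  45.6] [39.2 35.6] 6.1
[  66  180   35   38 1070] [0.477  0.1332 0.0963] [476.1 134.9] [38.8 36.1] 7.6
```

Request:
step_arm([
  [[0,3.0,0],[0,0,0],0.3],
  [[0,3.0,0],[0,0,0],0.3],
  [[0,2.1,0],[0,0,0],0.3],
  [[0,1.0,0],[0,0,0],0.3],
  [[0,0,0],[0,0,0],-1],
], grip_force=25)

```text
time: 2.67
tcp_pos: [0.4972, -0.0415, 0.0712]
tcp_rot: [[0.124, -0.005, 0.992], [-0.992, 0.001, 0.124], [-0.002, -1.0, -0.004]]
force: [0.2, -0.3, -0.2]
finger_gap: 0.0573
```

Request:
step_arm([
  [[0,0,0],[0,0,0],-1],
  [[0,0,0],[0,0,0],-1],
  [[0,0,0],[0,0,0],-1],
  [[0,-0.5,0],[0,0,0],-1],
  [[0,-1.5,0],[0,0,0],-1],
])

```text
time: 3.08
tcp_pos: [0.4979, -0.0419, 0.0928]
tcp_rot: [[0.122, -0.003, 0.992], [-0.992, 0.0, 0.122], [-0.001, -1.0, -0.002]]
force: [0.8, 0.3, -1.8]
finger_gap: 0.0356
```

Request:
step_arm([
  [[0,-2.5,0],[0,0,0],-1],
  [[0,-2.5,0],[0,0,0],-1],
  [[0,-2.5,0],[0,0,0],-1],
  [[0,-1.5,0],[0,0,0],-1],
  [[0,0,0],[0,0,0],-1],
])

```text
time: 3.5
tcp_pos: [0.5014, -0.0426, 0.188]
tcp_rot: [[0.122, 0.008, 0.992], [-0.992, -0.003, 0.122], [0.003, -1.0, 0.008]]
force: [-0.4, 0.4, -1.4]
finger_gap: 0.0354
```

```bash
python3 - <<'E'
from h import *
s=show(); im,d,W=head("w2",.05,.3)
cv2.imwrite("pics/w2c.png",cv2.resize(im[100:300,170:350,::-1],None,fx=3,fy=3,interpolation=cv2.INTER_CUBIC))
E
```

```text
t 3.5 tcp [ 0.5014 -0.0426  0.188 ] gap 0.0354 F [-0.4  0.4 -1.4]
[[ 0.122  0.008  0.992]
 [-0.992 -0.003  0.122]
 [ 0.003 -1.     0.008]]
[  77  169   44   43 1521] [0.4787 0.1295 0.0873] [476.1 134.9] [39.6 36.4] 7.5
[ 151  168   43   46 1664] [0.4896 0.0434 0.0897] [486.7  46. ] [39.  35.7] 6.7
[ 230  199   60   76 4078] [ 0.5044 -0.0422  0.2033] [499.9 -42.8] [39.4 36. ] 7.0
```

View pics/w2c.png

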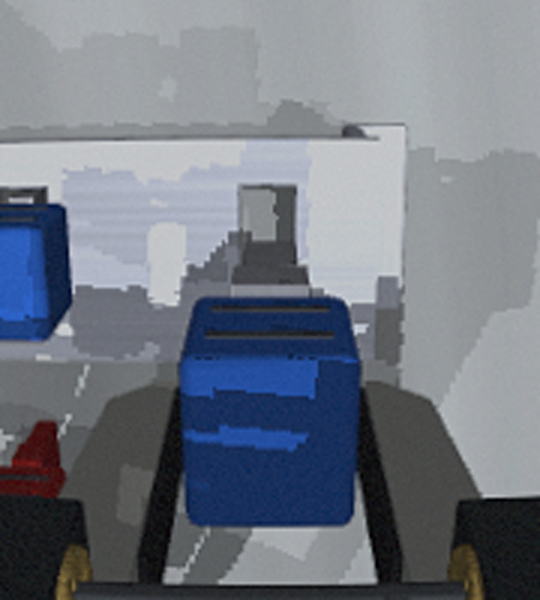

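Lifted. Below the head (crop 270,400) I can see the collar's end face (crop 231–310, about 292) and the tongue below it. Next I'll measure those widths from depth.

```bash
python3 - <<'E'
from h import *
s=show(); im,d=arm.grab_frame("wrist"); W=world("wrist",d); R=np.array(s["tcp_rot"]); T=(W-np.array(s["tcp_pos"]))@R
np.save("T.npy",T)
m=(abs(T[...,0])<.02)&(T[...,1]>.01)&(T[...,1]<.075)&(abs(T[...,2])<.04)&(d>0)
for v in range(180,204):
    u=np.where(m[v])[0]
    if len(u): 
        t=T[v,u]; print(v,u.min(),u.max(),"x",(t[:,0].min()*1e3).round(1),(t[:,0].max()*1e3).round(1),"y",(np.median(t[:,1])*1e3).round(1),"z",(np.median(t[:,2])*1e3).round(1))
E
```

```text
t 3.55 tcp [ 0.5003 -0.0423  0.1857] gap 0.0358 F [ 0.3 -0.4 -2.2]
[[ 0.122  0.005  0.992]
 [-0.993 -0.002  0.122]
 [ 0.002 -1.     0.005]]
180 252 267 x -6.4 6.0 y 59.3 z 19.1
181 252 268 x -6.3 6.8 y 56.1 z 19.2
182 252 268 x -6.2 6.6 y 53.2 z 19.1
183 252 268 x -6.2 6.6 y 50.3 z 19.1
184 251 268 x -7.0 6.5 y 47.2 z 19.2
185 251 268 x -6.8 6.4 y 44.4 z 19.2
186 251 268 x -6.7 6.3 y 41.5 z 19.2
187 251 268 x -6.6 6.3 y 39.0 z 19.2
188 248 271 x -8.8 8.5 y 36.1 z 19.3
189 248 271 x -8.7 8.4 y 33.6 z 19.2
190 248 272 x -8.6 9.0 y 30.9 z 19.3
191 248 272 x -8.5 8.9 y 28.4 z 19.3
192 247 272 x -9.1 8.8 y 26.0 z 19.3
193 247 272 x -8.9 8.7 y 23.7 z 19.3
194 247 272 x -8.9 8.6 y 21.1 z 19.4
195 247 272 x -8.9 8.6 y 20.6 z 18.8
196 247 272 x -8.9 8.6 y 20.9 z 18.0
197 247 272 x -8.9 8.7 y 20.7 z 17.3
198 247 272 x -9.0 8.6 y 21.0 z 16.5
199 237 282 x -15.6 15.4 y 16.5 z 17.3
200 235 284 x -16.9 16.8 y 14.4 z 17.3
201 235 284 x -16.9 16.6 y 12.3 z 17.3
202 234 285 x -17.7 17.3 y 10.9 z 17.1
203 234 235 x -17.2 -16.5 y 10.1 z 16.6
```

Tongue ≈ 13.5–14 mm and collar ≈ 18 mm, so this is the 14 mm plate, which should belong in slot 4 (15.5 mm). Slot 3 (11 mm) is clearly too narrow. Now to the gauge, tilting 30°.

Request:
step_arm([
  [[0,0,0],[0,2.9,0],-1],
  [[2.5,0,-0.4],[0,0,0],-1],
  [[3.5,0,-0.55],[0,0,0],-1],
  [[3.5,0,-0.55],[0,0,0],-1],
  [[3.5,0,-0.55],[0,0,0],-1],
])

```text
time: 4.02
tcp_pos: [0.4866, -0.1735, 0.1816]
tcp_rot: [[0.073, -0.003, 0.997], [-0.997, 0.002, 0.073], [-0.002, -1.0, -0.002]]
force: [1.9, 0.2, -1.4]
finger_gap: 0.0356
```

Request:
step_arm([
  [[3.5,0,-0.55],[0,0,0],-1],
  [[3.5,0,-0.5],[3,0,0],-1],
  [[3.0,0,-0.4],[5,0,0],-1],
  [[1.7,0,-0.3],[6,0,0],-1],
  [[0,0.5,0],[6,0,0],-1],
])

```text
time: 4.43
tcp_pos: [0.4798, -0.2955, 0.1776]
tcp_rot: [[0.068, 0.345, 0.936], [-0.998, 0.02, 0.065], [0.004, -0.938, 0.346]]
force: [0.0, 0.4, -2.6]
finger_gap: 0.0355
```

Request:
step_arm([
  [[0,0.5,0],[5,0,0],-1],
  [[0,0,0],[5,0,0],-1],
  [[0,0,0],[0,0,0],-1],
  [[0,0,0],[0,0,0],-1],
  [[0,0,0],[0,0,0],-1],
])

```text
time: 4.85
tcp_pos: [0.4815, -0.2911, 0.1728]
tcp_rot: [[0.071, 0.497, 0.865], [-0.997, 0.036, 0.061], [-0.001, -0.867, 0.498]]
force: [-0.1, 0.5, -1.6]
finger_gap: 0.0353
```

```bash
python3 - <<'E'
from h import *
s=show(); im,d=arm.grab_frame("wrist"); W=world("wrist",d); R=np.array(s["tcp_rot"]); T=(W-np.array(s["tcp_pos"]))@R
np.savez("g1.npz",im=im,d=d,T=T,R=R,p=s["tcp_pos"]); cv2.imwrite("pics/g1.png",im[...,::-1])
E
```

```text
t 4.85 tcp [ 0.4815 -0.2911  0.1728] gap 0.0353 F [-0.1  0.5 -1.6]
[[ 0.071  0.497  0.865]
 [-0.997  0.036  0.061]
 [-0.001 -0.867  0.498]]
```

View pics/g1.png

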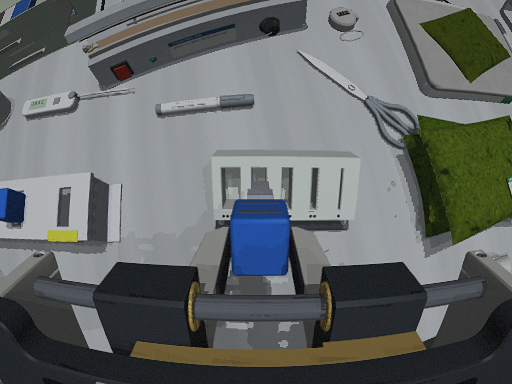

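Gauge face spans (212–358, 150–222): widest slot 5 at left (~231,180), slot 4 under the tongue (~258,178), slots 3, 2 and 1 to the right. Next I'll fit the face and slot edges in the tool frame.

```bash
cat > fit.py <<'E'
from h import *
def fit(T,im,d):
    ok=(d>0); P=T
    m=ok&(abs(P[...,0])<.14)&(P[...,2]>-.06)&(P[...,2]<.06)&(P[...,1]>.03)&(P[...,1]<.14)&(im.min(-1)>120)
    Q=P[m]; 
    for _ in range(6):
        c=np.median(Q,0) if _==0 else Q.mean(0)
        if _==0: n=np.array([0,1.,0])
        else: n=np.linalg.svd(Q-c,full_matrices=False)[2][2]; n*=np.sign(n[1])
        r=(P-c)@n; Q=P[m&(abs(r)<(.008,.005,.003,.002,.002,.002)[_])]
    face=m&(abs(r)<.0025)
    print("face n",n.round(4),"y at tcp axis",round((c@n)/n[1],4),len(Q))
    # in-plane axes
    F=P[face]; r=cv2.minAreaRect(np.float32(F[:,[0,2]]*1000)); print("rect x,z",np.round(r[0],1),np.round(r[1],1),round(r[2],2))
    # slot edges per z band
    slot=np.zeros_like(face)
    for z0 in np.arange(-.03,.045,.006):
        f=np.sort(F[(F[:,2]>z0)&(F[:,2]<z0+.006)][:,0])*1000
        if len(f)<20: continue
        g=np.where(np.diff(f)>1.5)[0]; print("z",(z0*1000).round(),"x %.1f..%.1f"%(f[0],f[-1]),"gaps",[(round(f[i],1),round(f[i+1],1)) for i in g])
    print("z max",np.percentile(F[:,2],99.5)*1000)
    return n,c
def plate(T,im,d):
    m=(abs(T[...,0])<.02)&(T[...,1]>.0)&(T[...,1]<.062)&(abs(T[...,2])<.03)&(d>0)
    C=m&(T[...,1]>.024)&(T[...,1]<.056)
    for v in np.unique(np.where(C)[0]):
        u=np.where(C[v])[0]; t=T[v,u]*1e3; print("plate",v,u.min(),u.max(),"x %.1f %.1f mid %.2f y %.1f z %.1f"%(t[:,0].min(),t[:,0].max(),(t[0,0]+t[-1,0])/2,np.median(t[:,1]),np.median(t[:,2])))
E
python3 - <<'E'
from fit import *
g=np.load("g1.npz"); fit(g["T"],g["im"],g["d"]); plate(g["T"],g["im"],g["d"])
im=g["im"][140:230,200:370,::-1]; cv2.imwrite("pics/g1c.png",cv2.resize(im,None,fx=4,fy=4,interpolation=cv2.INTER_CUBIC))
E
```

```text
face n [0.0036 1.     0.004 ] y at tcp axis 0.1261 5871
rect x,z [29.3 -7.4] [ 72.7 161.2] 89.89
z -30.0 x -50.8..108.6 gaps [(np.float64(-41.8), np.float64(35.0)), (np.float64(56.1), np.float64(62.8)), (np.float64(87.2), np.float64(90.7))]
z -24.0 x -50.6..108.9 gaps [(np.float64(-41.6), np.float64(-20.8)), (np.float64(-19.6), np.float64(-17.4)), (np.float64(-14.2), np.float64(15.1)), (np.float64(17.3), np.float64(19.4)), (np.float64(22.7), np.float64(35.7)), (np.float64(55.9), np.float64(62.7)), (np.float64(87.8), np.float64(90.5))]
z -18.0 x -51.3..108.7 gaps [(np.float64(-41.3), np.float64(-20.8)), (np.float64(-14.1), np.float64(15.0)), (np.float64(23.6), np.float64(35.5)), (np.float64(55.7), np.float64(63.2)), (np.float64(87.6), np.float64(90.6))]
z -12.0 x -51.2..108.6 gaps [(np.float64(-41.0), np.float64(-20.6)), (np.float64(-9.8), np.float64(10.6)), (np.float64(23.8), np.float64(35.4)), (np.float64(55.3), np.float64(62.6)), (np.float64(88.0), np.float64(91.1))]
z -6.0 x -50.8..108.6 gaps [(np.float64(-41.1), np.float64(-20.5)), (np.float64(-9.7), np.float64(10.5)), (np.float6
[... 617 characters left out ...]
 -49.9..109.9 gaps []
z 24.0 x -49.7..109.4 gaps []
z max 28.315150144325678
plate 181 254 267 x -4.1 6.5 mid 1.20 y 55.0 z 20.4
plate 182 252 268 x -5.7 7.3 mid 0.79 y 52.3 z 20.3
plate 183 252 268 x -5.6 7.2 mid 0.78 y 49.2 z 20.3
plate 184 251 268 x -6.4 7.1 mid 0.36 y 46.5 z 20.2
plate 185 251 268 x -6.3 7.0 mid 0.35 y 43.2 z 20.4
plate 186 251 268 x -6.2 6.9 mid 0.34 y 40.9 z 20.3
plate 187 251 268 x -6.1 6.9 mid 0.40 y 37.9 z 20.3
plate 188 251 268 x -6.0 6.7 mid 0.36 y 35.2 z 20.3
plate 189 249 271 x -7.4 8.9 mid 0.75 y 32.3 z 20.4
plate 190 248 272 x -8.1 9.6 mid 0.74 y 30.2 z 20.3
plate 191 248 272 x -8.0 9.5 mid 0.76 y 27.4 z 20.4
plate 192 247 272 x -8.6 9.4 mid 0.38 y 24.9 z 20.4
```

View pics/g1c.png

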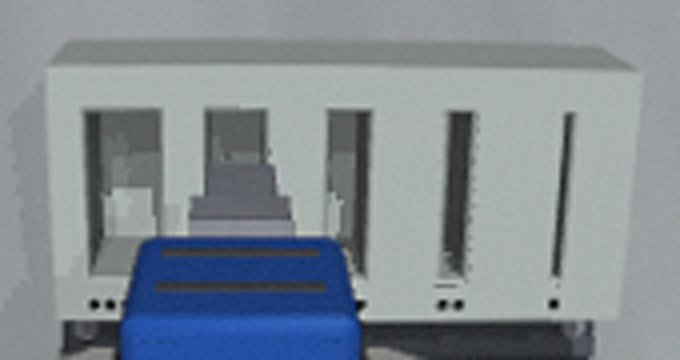

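Crop: slots 5 to 1 run left to right (pips 5…1) and slot 4 (205–267, 110–) is straight behind the tongue. In the tool frame slot 4's centre is x≈−0.9, z≈−7.3 mm and the plate is at x≈+0.5, z≈−1.7, with the face 126 mm ahead. I'll align, go close and re-check.

Request:
step_arm([
  [[-0.14,1.0,-0.56],[0,0,0],-1],
  [[0,2.0,0],[0,0,0],-1],
  [[0,1.7,0],[0,0,0],-1],
  [[0,0.8,0],[0,0,0],-1],
  [[0,0,0],[0,0,0],-1],
])

```text
time: 5.32
tcp_pos: [0.5051, -0.2864, 0.1214]
tcp_rot: [[0.074, 0.497, 0.865], [-0.997, 0.039, 0.064], [-0.002, -0.867, 0.498]]
force: [0.1, 0.2, -0.4]
finger_gap: 0.0356
```

Request:
step_arm([
  [[0,0,0],[0,0,0],-1],
  [[0,0,0],[0,0,0],-1],
  [[0,0,0],[0,0,0],-1],
])

```text
time: 5.57
tcp_pos: [0.5045, -0.2883, 0.1238]
tcp_rot: [[0.072, 0.499, 0.863], [-0.997, 0.035, 0.063], [0.002, -0.866, 0.501]]
force: [0.5, 0.1, -1.7]
finger_gap: 0.0358
```

```bash
python3 - <<'E'
from fit import *
s=show(); im,d=arm.grab_frame("wrist"); W=world("wrist",d); R=np.array(s["tcp_rot"]); T=(W-np.array(s["tcp_pos"]))@R
np.savez("g2.npz",im=im,d=d,T=T)
fit(T,im,d); plate(T,im,d)
cv2.imwrite("pics/g2.png",cv2.resize(im[100:240,180:380,::-1],None,fx=4,fy=4,interpolation=cv2.INTER_CUBIC))
E
```

```text
t 5.57 tcp [ 0.5045 -0.2883  0.1238] gap 0.0358 F [ 0.5  0.1 -1.7]
[[ 0.072  0.499  0.863]
 [-0.997  0.035  0.063]
 [ 0.002 -0.866  0.501]]
face n [ 1.7e-03  1.0e+00 -8.0e-04] y at tcp axis 0.0721 7568
rect x,z [30.5 -4.5] [ 72.4 160.6] 89.56
z -30.0 x -49.4..110.3 gaps [(np.float64(-28.7), np.float64(29.5))]
z -24.0 x -49.1..110.5 gaps [(np.float64(-40.6), np.float64(36.6)), (np.float64(56.5), np.float64(63.9)), (np.float64(88.9), np.float64(91.5))]
z -18.0 x -49.5..110.7 gaps [(np.float64(-40.1), np.float64(36.4)), (np.float64(56.4), np.float64(63.7)), (np.float64(89.1), np.float64(91.9))]
z -12.0 x -49.3..110.5 gaps [(np.float64(-40.0), np.float64(36.1)), (np.float64(56.7), np.float64(64.0)), (np.float64(88.5), np.float64(91.5))]
z -6.0 x -49.0..110.2 gaps [(np.float64(-40.4), np.float64(-18.7)), (np.float64(-11.6), np.float64(12.5)), (np.float64(24.2), np.float64(36.7)), (np.float64(56.1), np.float64(64.4)), (np.float64(88.8), np.float64(91.3))]
z -0.0 x -49.5..110.8 gaps [(np.float64(-40.3), np.float64(-19.6)), (np.float64(-10.6), np.float64(12.3)), (np.float64(24.1), np.float64
[... 690 characters left out ...]
max 31.573356369254796
plate 181 254 267 x -4.1 6.6 mid 1.24 y 55.3 z 19.4
plate 182 252 268 x -5.7 7.3 mid 0.84 y 52.6 z 19.2
plate 183 252 268 x -5.6 7.3 mid 0.84 y 49.6 z 19.2
plate 184 251 268 x -6.4 7.1 mid 0.38 y 46.5 z 19.3
plate 185 251 268 x -6.2 7.1 mid 0.43 y 44.0 z 19.2
plate 186 251 268 x -6.2 7.0 mid 0.41 y 40.9 z 19.3
plate 187 251 268 x -6.0 6.9 mid 0.43 y 37.9 z 19.4
plate 188 251 268 x -6.0 6.8 mid 0.42 y 34.9 z 19.5
plate 189 248 271 x -8.1 9.0 mid 0.45 y 32.6 z 19.4
plate 190 248 272 x -8.0 9.6 mid 0.84 y 29.9 z 19.4
plate 191 248 272 x -8.0 9.5 mid 0.77 y 27.2 z 19.5
plate 192 247 271 x -8.6 8.7 mid 0.06 y 25.4 z 19.3
plate 193 247 254 x -8.6 -3.5 mid -6.03 y 24.3 z 18.9
```

View pics/g2.png

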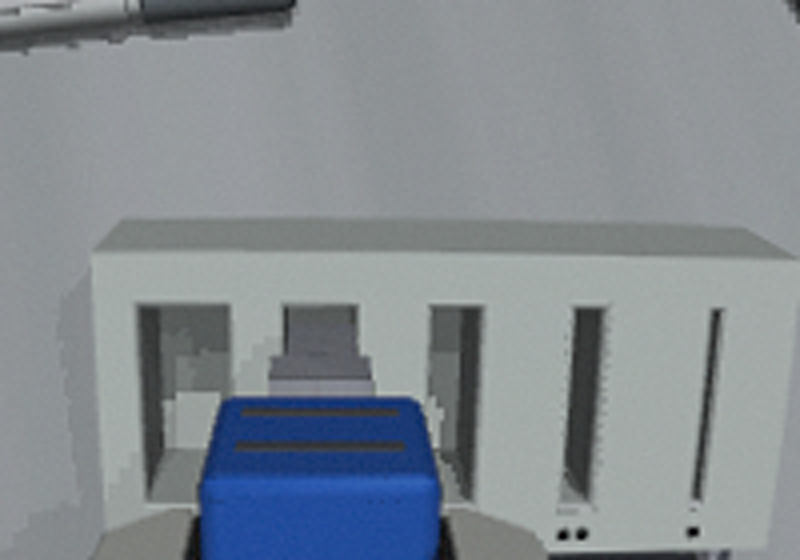

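Now well aligned: slot 4 centre x≈+0.45 mm and tongue x≈+0.45 mm. z needs −1.7 mm, and the foot is about 14 mm off the face. I'll insert gently and watch the force.

Request:
step_arm([
  [[0,0.5,-0.17],[0,0,0],-1],
  [[0,0.5,0],[0,0,0],-1],
  [[0,0.3,0],[0,0,0],-1],
  [[0,0.3,0],[0,0,0],-1],
  [[0,0.2,0],[0,0,0],-1],
])

```text
time: 6.03
tcp_pos: [0.5117, -0.2872, 0.1057]
tcp_rot: [[0.071, 0.498, 0.864], [-0.997, 0.036, 0.062], [-0.001, -0.866, 0.5]]
force: [0.5, -0.7, -2.1]
finger_gap: 0.0359
```

Request:
step_arm([
  [[0,0.2,0],[0,0,0],-1],
  [[0,0.3,0],[0,0,0],-1],
  [[0,0.3,0],[0,0,0],-1],
  [[0,0.2,0],[0,0,0],-1],
  [[0,0,0],[0,0,0],-1],
])

```text
time: 6.45
tcp_pos: [0.5167, -0.2867, 0.0972]
tcp_rot: [[0.072, 0.498, 0.864], [-0.997, 0.036, 0.062], [-0.001, -0.866, 0.5]]
force: [0.3, 0.3, -1.5]
finger_gap: 0.0356
```

Request:
step_arm([
  [[0,0.3,0],[0,0,0],-1],
  [[0,0.2,0],[0,0,0],-1],
  [[0,0.1,0],[0,0,0],-1],
  [[0,0.1,0],[0,0,0],-1],
  [[0,0,0],[0,0,0],-1],
])

```text
time: 6.87
tcp_pos: [0.5202, -0.2866, 0.0914]
tcp_rot: [[0.072, 0.499, 0.864], [-0.997, 0.036, 0.062], [-0.0, -0.866, 0.5]]
force: [0.2, 0.4, -1.9]
finger_gap: 0.0356
```

```bash
python3 - <<'E'
from fit import *
s=show(); im,d=arm.grab_frame("wrist"); W=world("wrist",d); R=np.array(s["tcp_rot"]); T=(W-np.array(s["tcp_pos"]))@R
fit(T,im,d); plate(T,im,d)
cv2.imwrite("pics/g3.png",cv2.resize(im[100:260,180:380,::-1],None,fx=3,fy=3,interpolation=cv2.INTER_CUBIC))
E
```

```text
t 6.87 tcp [ 0.5202 -0.2866  0.0914] gap 0.0356 F [ 0.2  0.4 -1.9]
[[ 0.072  0.499  0.864]
 [-0.997  0.036  0.062]
 [-0.    -0.866  0.5  ]]
face n [ 1.000e-04  8.664e-01 -4.994e-01] y at tcp axis 0.1069 14605
rect x,z [-0.  -0.1] [280.  119.7] 0.0
z -30.0 x -139.8..139.8 gaps [(np.float64(-61.9), np.float64(138.7))]
z -24.0 x -140.0..-62.9 gaps []
z -18.0 x -140.0..-63.1 gaps []
z -12.0 x -139.9..-64.5 gaps []
z -6.0 x -139.9..-64.8 gaps []
z -0.0 x -140.0..-66.1 gaps []
z 6.0 x -139.9..-66.6 gaps []
z 12.0 x -139.6..-66.3 gaps []
z 18.0 x -139.6..139.9 gaps [(np.float64(-60.3), np.float64(133.6)), (np.float64(133.6), np.float64(135.8))]
z 24.0 x -139.9..140.0 gaps []
z 30.0 x -139.5..139.8 gaps []
z 36.0 x -139.8..140.0 gaps []
z 42.0 x -139.7..139.5 gaps []
z max 57.8112933630234
plate 174 256 271 x -2.2 9.0 mid 3.40 y 37.0 z 29.9
plate 175 233 285 x -19.4 19.5 mid 0.05 y 36.1 z 29.4
plate 176 233 285 x -19.4 19.4 mid 0.00 y 36.1 z 28.6
plate 177 233 285 x -19.4 19.4 mid 0.00 y 36.0 z 27.9
plate 178 233 285 x -19.5 19.6 mid 0.01 y 36.1 z 27.1
plate 179 233 285 x -19.5 19.6 mid 0.02
[... 502 characters left out ...]

plate 189 234 285 x -19.0 19.6 mid 0.34 y 35.2 z 18.7
plate 190 234 285 x -19.0 19.7 mid 0.33 y 34.9 z 18.1
plate 191 234 285 x -19.1 19.8 mid 0.36 y 35.2 z 17.2
plate 192 234 285 x -19.1 19.8 mid 0.34 y 30.3 z 17.9
plate 193 234 285 x -19.2 19.8 mid 0.34 y 36.3 z 15.3
plate 194 235 285 x -18.3 19.8 mid 0.74 y 36.2 z 14.5
plate 195 235 285 x -18.3 19.8 mid 0.74 y 35.7 z 13.9
plate 196 235 285 x -18.3 19.9 mid 0.82 y 36.2 z 12.9
plate 197 235 285 x -18.3 19.9 mid 0.79 y 36.1 z 12.1
plate 198 235 285 x -18.4 19.9 mid 0.75 y 36.0 z 11.3
plate 199 235 285 x -18.4 19.9 mid 0.79 y 36.0 z 10.5
plate 200 285 285 x 19.9 19.9 mid 19.93 y 35.9 z 9.7
plate 201 285 285 x 20.0 20.0 mid 19.99 y 36.3 z 8.8
```

View pics/g3.png

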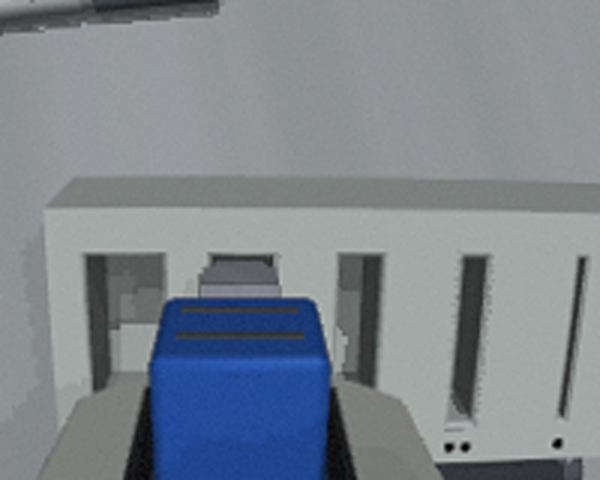

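The tongue is sliding into slot 4 without force, and the collar (crop 200–280, 288) is still just above the face (~36 mm ahead of the TCP). I'll close the last millimetres in 1 mm steps.

Request:
step_arm([
  [[0,0.1,0],[0,0,0],-1],
  [[0,0.1,0],[0,0,0],-1],
  [[0,0,0],[0,0,0],-1],
])

```text
time: 7.17
tcp_pos: [0.521, -0.2868, 0.0905]
tcp_rot: [[0.072, 0.499, 0.864], [-0.997, 0.035, 0.063], [0.001, -0.866, 0.5]]
force: [-6.8, 0.7, 6.0]
finger_gap: 0.0355
```

Request:
step_arm([
  [[0,0.1,0],[0,0,0],-1],
  [[0,0,0],[0,0,0],-1],
])

```text
time: 7.33
tcp_pos: [0.5213, -0.287, 0.0905]
tcp_rot: [[0.072, 0.499, 0.863], [-0.997, 0.035, 0.064], [0.002, -0.866, 0.501]]
force: [-14.7, 2.2, 14.5]
finger_gap: 0.0355
```

Request:
step_arm([
  [[0,0.1,0],[0,0,0],-1],
  [[0,0,0],[0,0,0],-1],
])

```text
time: 7.5
tcp_pos: [0.5218, -0.2874, 0.0904]
tcp_rot: [[0.072, 0.5, 0.863], [-0.997, 0.034, 0.064], [0.003, -0.865, 0.501]]
force: [-18.2, 1.4, 20.7]
finger_gap: 0.0356
```

About 27 N along the face normal where the shoulders should meet the face, so it reads as seated. I'll relieve the push, open and withdraw along the face normal.

Request:
step_arm([
  [[0,-0.2,0],[0,0,0],-1],
  [[0,-0.05,0],[0,0,0],-1],
  [[0,0,0],[0,0,0],0.1],
  [[0,0,0],[0,0,0],0.2],
  [[0,0,0],[0,0,0],0.3],
])

```text
time: 7.92
tcp_pos: [0.5211, -0.2866, 0.0902]
tcp_rot: [[0.072, 0.499, 0.864], [-0.997, 0.036, 0.062], [-0.0, -0.866, 0.5]]
force: [0.9, 0.6, -0.3]
finger_gap: 0.0511
```

Request:
step_arm([
  [[0,0,0],[0,0,0],0.3],
  [[0,0,0],[0,0,0],0.3],
  [[0,-1.0,0],[0,0,0],0.3],
  [[0,-3.0,0],[0,0,0],0.3],
  [[0,-3.5,0],[0,0,0],0.3],
])

```text
time: 8.33
tcp_pos: [0.4824, -0.2878, 0.1544]
tcp_rot: [[0.073, 0.496, 0.865], [-0.997, 0.04, 0.061], [-0.004, -0.867, 0.498]]
force: [0.7, -1.1, 0.8]
finger_gap: 0.0603
```

Request:
step_arm([
  [[0,-2.5,0],[0,0,0],0.3],
  [[0,0,0],[0,0,0],0.3],
  [[0,0,0],[0,0,0],0.3],
  [[0,0,0],[0,0,0],0.3],
])

```text
time: 8.67
tcp_pos: [0.4708, -0.29, 0.1767]
tcp_rot: [[0.071, 0.499, 0.864], [-0.997, 0.036, 0.062], [-0.0, -0.866, 0.5]]
force: [-0.0, -0.1, -0.0]
finger_gap: 0.0606
```

```bash
python3 - <<'E'
from fit import *
s=show(); im,d=arm.grab_frame("wrist"); W=world("wrist",d); R=np.array(s["tcp_rot"]); T=(W-np.array(s["tcp_pos"]))@R
cv2.imwrite("pics/g4.png",im[...,::-1])
m=(d>0)&(im.min(-1)>120)&(abs(T[...,0])<.14)&(abs(T[...,2])<.06)&(T[...,1]>.1)&(T[...,1]<.17)
Q=T[m]
for k in range(8):
    c=np.median(Q,0) if k==0 else Q.mean(0); n=np.array([0,1.,0]) if k<2 else np.linalg.svd(Q-c,full_matrices=False)[2][2]
    n=n*np.sign(n[1]); Q=T[m&(abs((T-c)@n)<(.01 if k<3 else .002))]
r=cv2.minAreaRect(np.float32(Q[:,[0,2]]*1000)); print("face n",n.round(3),"c",c.round(4),len(Q),np.round(r[0],1),np.round(r[1],1),round(r[2],2))
hsv=cv2.cvtColor(im,cv2.COLOR_RGB2HSV); b=(cv2.inRange(hsv,(105,120,40),(125,255,255))>0)&(abs(T[...,0])<.06)&(T[...,1]<.16)&(T[...,1]>-.02)
B=T[b]; top=B[B[:,1]<np.percentile(B[:,1],10)+.005]
c2=top.mean(0);n2=np.linalg.svd(top-c2,full_matrices=False)[2][2];n2*=np.sign(n2[1])
r=cv2.minAreaRect(np.float32(top[:,[0,2]]*1000))
print("head top",np.round(r[0],1),np.round(r[1],1),round(r[2],2),"n",n2.round(3),"height above face mm",((c-c2)@n*1000).round(1),"(expected 56)")
E
```

```text
t 8.67 tcp [ 0.4708 -0.29    0.1767] gap 0.0606 F [-0.  -0.1 -0. ]
[[ 0.071  0.499  0.864]
 [-0.997  0.036  0.062]
 [-0.    -0.866  0.5  ]]
face n [ 0.001  1.    -0.   ] c [0.0444 0.1354 0.0023] 5410 [30.3 -2. ] [ 72.7 161.3] 89.5
head top [ 0.  -2.1] [35.6 39.2] 0.23 n [-0.003  1.    -0.013] height above face mm 55.8 (expected 56)
```

View pics/g4.png

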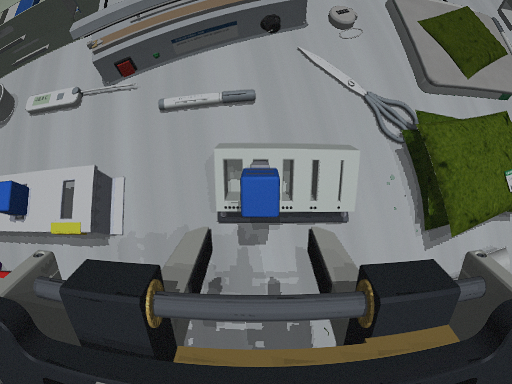

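The plate stands in slot 4 (head at 260,192): head top 55.8 mm above the face (expected 56), square to within about 0.02 rad, centred on the slot line. The gripper is clear, so I'm handing in.

```bash
python3 -c "
from plant import arm
print(arm.finish_job())"
```

```text
the job is handed in; nothing more can be done
None
```

The yellow-tagged plate is standing in slot 4 (15.5 mm) of the gauge with its shoulders on the face. I handed the job in at about 8.7 s on the robot's clock.

- **Size:** I did not try slot after slot. Wrist-camera depth put the tongue at about 13.5–14 mm and the collar at about 18 mm, so it is the 14 mm plate. That rules out slot 3 (11 mm), so I went straight to slot 4.
- **Insertion:** The tongue slid in with no noticeable force. The wrist force then rose to about 27 N where the shoulders met the face, well under the 120 N limit. I eased off, opened the gripper and withdrew along the face normal.
- **Last check:** The head top stands 55.8 mm above the face, against 56 mm expected with the shoulders resting. It is square to about 0.02 rad and within about 1 mm of the slot centre. The force on the arm read zero with the gripper clear.
- **Disagreements:** The depth camera put the plate up to 3 mm off along its width compared with the commanded grasp. I aligned plate and slot in the same camera frame so that this offset cancelled. One face fit, taken with the plate nearly seated, locked onto the table and I ignored it.
- **Not re-measured:** After the placing I did not measure the other two plates or the bystanders again. Both other plates read in place (within about 1 mm) after the lift, and the last picture showed the pen and thermometer undisturbed.

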